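# Tip a grooved block onto the marking-out board and seat it in the corner

## Robot

A 7-joint arm with a two-finger parallel gripper is mounted at the origin on the work surface; the furniture and walls round the work are solid. World frame = base frame: x ahead of the robot, y to its left, z up, the work surface at z = 0. Lengths are in m, angles in rad, forces in N, time in s.
With the tool pointing down it reaches from about 0.4 to 0.9 m from the base axis. Payload 5.5 kg.
Tool frame: the origin (TCP) lies at the very end of the fingers, on their centre line; the grasp point (between the pads) lies 19 mm behind it; z points along the fingers, y is the line along which they close (so a half turn about z gives the same grasp; the last joint's range is limited). The gripper opens to 92 mm and grips with 3 to 60 N. Pads are 19 mm wide; open, the fingers measure 130 mm over their backs; the gripper's body (75 mm by 190 mm) begins 47 mm behind the grasp point.
Start: joints at [1.469, 0.501, -0.427, 1.55, 0.221, 1.138, -0.21], TCP at [0.232, -0.607, 0.227] pointing down, gripper open.
Joint ranges: [-2.88, 2.88], [-0.31, 2.03], [-1.54, 1.56], [0.2, 2.42], [-1.41, 4.55], [0.19, 2.02], [-2.57, 2.57]. Speed limits (rad/s): [2.57, 2.57, 3.14, 3.14, 3.14, 3.14, 3.14].

## Interface

Orientations are given as a unit quaternion [x, y, z, w].
In Python, from station import robot, imaging, order, look_for, outline_of gives the robot as it stands. The module is installed in compiled form; this text tells all that it offers.
- The arm moves only by the tool move_arm, never from a script. Its argument "rows" is a list of rows, each an object of numbers: "x", "y", "z": the shift along the world's x, y, z normalised to -1 to 1, where 1 is 150 mm; "rx", "ry", "rz": the turn, a rotation vector about the world's x, y, z normalised to -1 to 1, where 1 is 45 degrees; "hand": the opening, from 0 (shut) to 1 (fully open). In form: [{"x": .., "y": .., "z": .., "rx": .., "ry": .., "rz": .., "hand": ..}, ...]. A call has 1 to 20 rows; each row is the pose to reach, as a shift and turn from the pose commanded when the call began; what a row does not reach only later rows make up. A row lasts 1/10 s, in which the tool goes at most 50 mm and 8.59 degrees, less where a joint would pass 70% of its speed; a pose out of reach is approached as far as the arm can. A call with a number of a shift or a turn outside -1 to 1 is refused whole. A call with a gripper value outside its range is refused whole. The fingers move at their own pace and stop on an object; the grip force is fixed at half the most. Time passes only in rows, so rows that repeat a pose let the fingers close. It gives the time, the measured TCP pose, the force, the opening and the grip force at its end, in the units of the state.
- robot.sense(): the state, without advancing time (a new reading comes with each control period).
- imaging.capture(name): name is "scene" or "side" or "wrist"; returns a dict with "frame" (480x640x3 uint8, blue, green, red), "fx", "fy", "cx", "cy" (pixels), "xyz" and "rotation" of the camera in the world. Camera axes: x right, y down, z forward; pixel columns grow to the right and rows downward; lengths in m; the calibration is good to about 2 mm. A picture is of the moment at which its call begins. There is no depth.
- order.close_job(): hands the job in; it is judged then, once.
Trained networks look in a picture, given as the dict that the camera call returned (one of the last four; its "shot" number tells which), for a name from the list of things; names that differ only in an ending like _2 or _b are one class to them, and where a whole thing is asked for, a point or a joint stands for the part that bears it (a point fixed in the world has none). Each returns a list of dicts, best first, with "confidence" (0 to 1); they miss things now and then, are a little off and sometimes report something else, mostly with a low value. They report only what shows in the picture. A call takes as long as a camera call. They do not tell look-alikes from the thing itself.
- look_for(picture, thing): "bbox" ([centre column, centre row, width, height] in pixels, round what is visible of it).
- outline_of(picture, thing): "region" (480x640 bool, what is visible of it) and "bbox" ([centre column, centre row, width, height] in pixels, round what is visible of it).
The state is a dict: "time_s": time; "q": joint angles; "dq": joint speeds; "effort": joint torques, N m; "tcp_pos": TCP position; "eef_rot": TCP orientation; "wrist_force": force on the tool from outside, world axes, zero at the start; "wrist_torque": the same for the moment, N m; "gripper_width": opening from 0.0 (shut) to 1.0 (fully open); "finger_force": force on a finger pad.
Only numpy, scipy, OpenCV 4.12 (cv2) and the standard library are available. Lean on these libraries where they do the work, as an engineer would, in place of code of your own. Each camera call takes 0.05 s, during which the arm holds its last target. There are 200 camera calls.

## Task

Push the standing wooden block high on its grooved face so that it topples away from you and lies on the marking-out board with the groove on top. Without lifting it, slide it against the sliding bar of the back stop at the far end and press its end home square against the bar with a push of about 15 N for about a second, then slide it along the bar to the fixed rail on the left and press it home there in the same way. Push gently throughout: the bar is held only by friction and must not be shoved out of its place, and leave the tools lying around alone.

Things in the scene. Friction and masses are not known exactly. Their poses are not given: they have to be found in the camera images.
- block: Loose dark hardwood block, 70 (x) x 100 (y) x 150 mm tall (z), 0.5-0.7 kg; origin: centre of its underside as it stands at first. A groove 22 mm wide, 12 mm deep runs across its -x face (facing the robot), 38-60 mm up. Pushed above 110 mm it tips over its far lower edge and past 25 deg falls by itself; pushed low it slides. Fallen, its z points to the far end, its y left.
- board: Fixed plywood marking-out board on the desk, 330 (x) x 310 (y) x 14 mm thick; origin at the centre of its underside; x points to its far end, y to its left. It carries the rail along its left edge and the stop across its far end. Sliding the lying block over it takes about 3 to 5 N.
- stop: Back stop. Its fixed clamp beam (250x18x30 mm) lies across the board's far end; origin: lower near edge of the beam, mid-length; axes as the board's. In front of it a sliding bar (250x14x25 mm) rides on two rods; the bar's near face stands anywhere from 20 to 40 mm ahead of (-x from) this origin, as set by hand: not reported, find it by touch. Friction holds the bar: it slips at about 19 N.
- rail: Fixed wooden side rail along the board's left edge, 330 mm long, 22 mm wide, 25 mm high on the board. Origin midway on the lower edge of its inner (right-hand) face, 125 mm left of the board's middle; axes as the board's.
- block_end (a point): Centre of the block's top end face as it stands (150 mm above the origin along block z); after toppling, the end that faces the back stop.
- block_side (a point): Centre of the block's left side face (block y +50 mm, z +75 mm), the side that must touch the rail.
- marking_gauge: Bystander: wooden marking gauge with a long beam, lying on the desk left of the board, 60x213x74 mm; leave alone.
- try_square: Bystander: try square with wooden stock and steel blade lying right of the board, 105x166x19 mm; leave alone.
- tape_measure: Bystander: yellow and black tape measure right of the board, 74x72x32 mm; leave alone.
- sanding_block: Bystander: cork sanding block left of the board, 64x110x32 mm; leave alone.
- pencil_a: Bystander: dark pencil 176 mm long lying near right; leave alone.
- eraser: Bystander: small eraser 22x53x12 mm lying on the board's near right corner; leave alone.
Things that resemble listed ones, but are neither listed nor needed, are in the scene too. What is shaped like the block but green or purple is not meant.

How it is judged:
By the outcome, as a careful person would: the job done as asked, in the order asked, and still so for the second after the job is handed in, with the robot touching nothing.
It also fails if it takes over 72 s, if anything falls off the work surface, if the arm or the gripper's body presses on something with over 40 N, if the wrist force passes 120 N, or if a joint passes its speed limit or range.

## Working session

There is one attempt and no reset: what is moved stays moved. The work goes in short steps, Python scripts to look and compute and a tool call to move; the robot and the scene stay as the last step left them, time stands still between calls to the robot, and variables do not carry over. Pictures are saved under pics/ and viewed, at most 10 in all, crops included, and the job is handed in when it is done.

Besides the shell and the picture viewer there is one more tool, called as name([rows], argument=value, ...), one row to a line, values as JSON. move_arm: Moves the arm, as the interface text tells. Its arguments: {"type":"object","properties":{"rows":{"type":"array","items":{"type":"object","properties":{"x":{"type":"number","minimum":-1,"maximum":1},"y":{"type":"number","minimum":-1,"maximum":1},"z":{"type":"number","minimum":-1,"maximum":1},"rx":{"type":"number","minimum":-1,"maximum":1},"ry":{"type":"number","minimum":-1,"maximum":1},"rz":{"type":"number","minimum":-1,"maximum":1},"hand":{"type":"number"}}}}},"required":["rows"]}

```bash
mkdir -p pics; cat > h.py <<'E'
from station import robot, imaging, order, look_for, outline_of
import numpy as np, cv2
def proj(c,P):
    R=np.array(c["rotation"]);
    if R.size==4:
        from scipy.spatial.transform import Rotation as Ro; R=Ro.from_quat(R).as_matrix()
    p=(np.atleast_2d(P)-c["xyz"])@R
    return np.c_[c["fx"]*p[:,0]/p[:,2]+c["cx"],c["fy"]*p[:,1]/p[:,2]+c["cy"]]
def back(c,uv,z):
    R=np.array(c["rotation"])
    if R.size==4:
        from scipy.spatial.transform import Rotation as Ro; R=Ro.from_quat(R).as_matrix()
    uv=np.atleast_2d(uv); d=np.c_[(uv[:,0]-c["cx"])/c["fx"],(uv[:,1]-c["cy"])/c["fy"],np.ones(len(uv))]@R.T
    return c["xyz"]+d*((z-c["xyz"][2])/d[:,2])[:,None]
E
python3 - <<'E'
from h import *
for n in ("scene","side"):
    c=imaging.capture(n); cv2.imwrite(f"pics/{n}0.png",c["frame"])
    print(n,c["xyz"],np.round(c["rotation"],4).tolist(),c["fx"],c["cx"],c["cy"])
    for t in ("block","board","stop","rail","eraser"):
        print(t,[(np.round(d["bbox"]).tolist(),round(d["confidence"],2)) for d in look_for(c,t)])
print(robot.sense())
E
```

```text
scene [-0.37948985 -0.95209603  0.67020398] [0.7794, -0.2954, 0.2069, -0.5124] 601.1361724802226 318.42945434646657 239.9647673062875
block [([336.0, 266.0, 57.0, 84.0], 0.88), ([304.0, 359.0, 65.0, 106.0], 0.85), ([232.0, 267.0, 58.0, 76.0], 0.78)]
board [([352.0, 284.0, 161.0, 98.0], 0.92)]
stop [([397.0, 253.0, 72.0, 28.0], 0.76), ([260.0, 232.0, 29.0, 29.0], 0.6)]
rail [([292.0, 270.0, 34.0, 23.0], 0.59)]
eraser [([370.0, 317.0, 24.0, 17.0], 0.62)]
side [1.44881566 0.40681156 0.60090437] [0.4778, 0.6957, -0.4454, -0.2988] 488.0209634564714 311.6473859591852 250.89856476872717
block [([365.0, 248.0, 43.0, 64.0], 0.75), ([250.0, 212.0, 40.0, 56.0], 0.67), ([275.0, 255.0, 51.0, 70.0], 0.56), ([258.0, 318.0, 181.0, 92.0], 0.38)]
board [([274.0, 253.0, 53.0, 68.0], 0.73), ([257.0, 317.0, 178.0, 93.0], 0.57)]
stop [([238.0, 336.0, 123.0, 41.0], 0.8)]
rail [([320.0, 316.0, 48.0, 88.0], 0.83), ([237.0, 251.0, 27.0, 22.0], 0.42)]
eraser [([233.0, 271.0, 21.0, 7.0], 0.46)]
{'time_s': 0.6, 'q': array([ 1.46918731,  0.50086726, -0.42701328,  1.55038102,  0.22077291,
        1.13825899, -0.21030778]), 'dq': array([ 1.38228940e-03, -2.06191738e-03, -9.64080568e-04,  1.21157295e-04,
        8.15486520e-04, -2.40094919e-04,  1.72572550e-05]), 'effort': array([ 1.66204125e-03, -5.66110218e+01, -5.80601200e+00, -2.79364890e+01,
       -6.65366300e-02,  2.10773572e-02,  1.46593777e-05]), 'tcp_pos': array([ 0.23196334, -0.60722996,  0.22675829]), 'eef_rot': array([9.83408757e-01, 1.81403451e-01, 4.28705925e-05, 4.44211368e-05]), 'wrist_force': array([-0.11947535,  0.57257395, -0.28509204]), 'wrist_torque': array([-0.02133035, -0.02201286,  0.02559395]), 'finger_force': 0.0, 'gripper_width': 1.0007310109489247}
```

View pics/scene0.png

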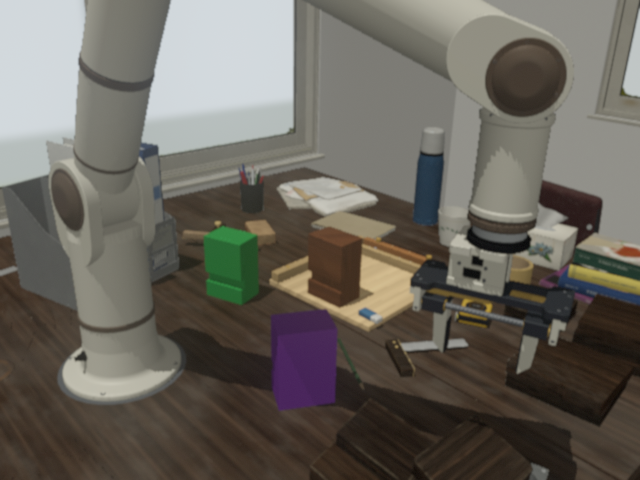

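View pics/side0.png

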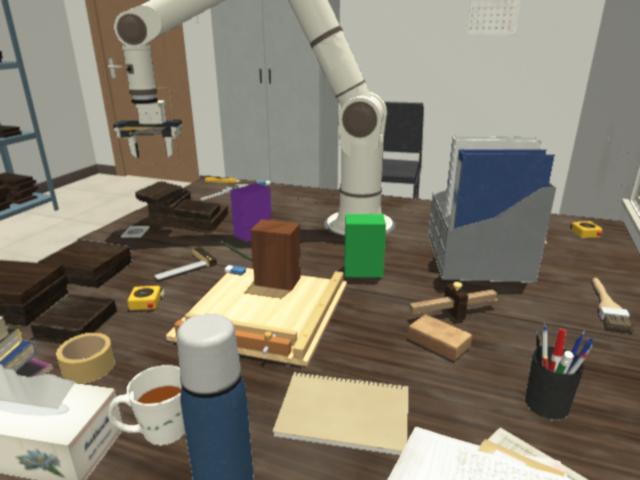

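Candidates: brown block on the board at scene (336,266) / side (275,255); green look-alike at scene (232,267), purple at scene (304,359). The brown one on the board is the one described, so I'll check it in a close crop that includes the board corners.

```bash
python3 - <<'E'
import cv2,numpy as np
a=cv2.imread("pics/scene0.png")[210:335,260:445]; b=cv2.imread("pics/side0.png")[210:365,165:355]
a=cv2.resize(a,None,fx=4,fy=4,interpolation=cv2.INTER_CUBIC); b=cv2.resize(b,None,fx=4,fy=4,interpolation=cv2.INTER_CUBIC)
cv2.imwrite("pics/ca.png",a);cv2.imwrite("pics/cb.png",b[:600,:])
E
```

```text
(no output)
```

View pics/ca.png

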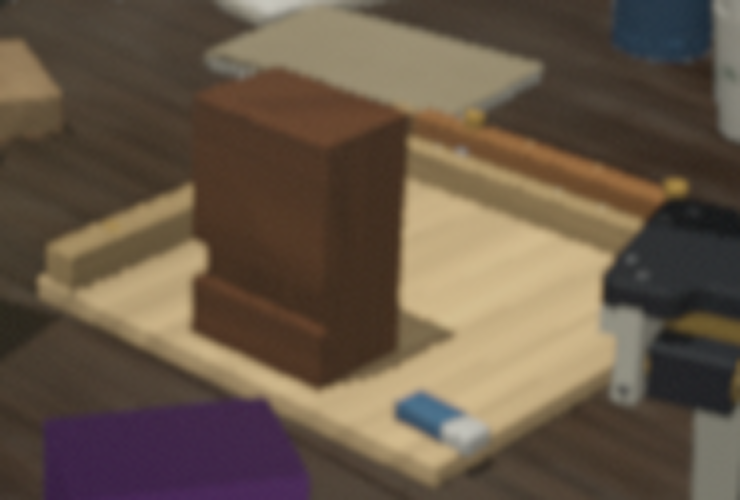

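View pics/cb.png

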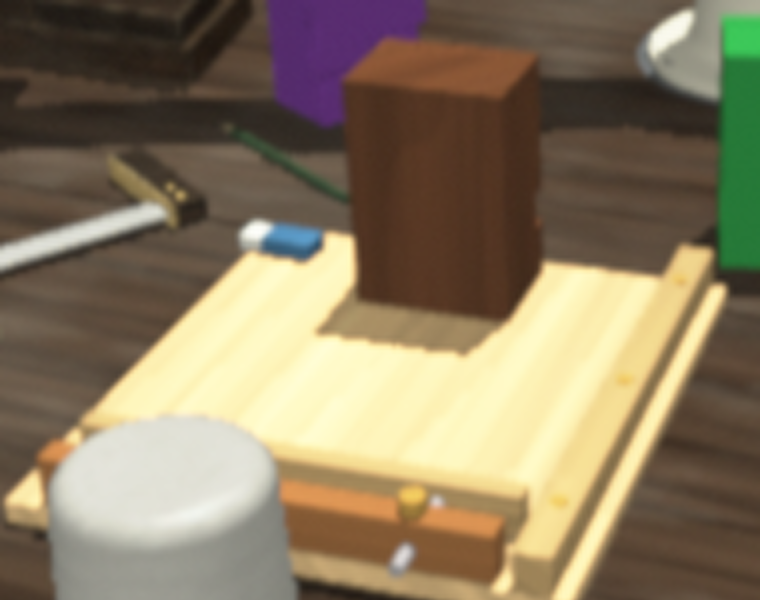

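The crop confirms the brown block (groove facing the robot) at scene crop (300,230). The board corners, rail on the left and orange beam with light bar at the far end are clear. Next I fit the poses.

```bash
cat > fit.py <<'E'
from h import *
from scipy.optimize import least_squares
cs={n:imaging.capture(n) for n in ("scene","side")}
off={"scene":(260,210),"side":(165,210)}
def fit(obs,x0,free=3):
    def pose(p,P):
        c,s=np.cos(p[2]),np.sin(p[2]); P=np.array(P); return np.c_[p[0]+c*P[:,0]-s*P[:,1],p[1]+s*P[:,0]+c*P[:,1],P[:,2]]
    def r(p):
        o=[]
        for n,l in obs.items():
            P=pose(p,[a for a,_ in l]); uv=np.array([u for _,u in l])/4+off[n]; o.append((proj(cs[n],P)-uv).ravel())
        return np.concatenate(o)
    s=least_squares(r,x0,loss="soft_l1"); return s.x,np.round(r(s.x),1)
t=.014
B,rb=fit({"scene":[((-.165,.155,t),(38,278)),((-.165,-.155,t),(438,470)),((-.165,.147,t+.025),(48,243))],
 "side":[((-.165,.155,t),(727,287)),((-.165,-.155,t),(263,230)),((.165,-.155,t),(8,505)),((-.165,.147,t+.025),(714,252)),((-.165,.125,t+.025),(683,246))]},[.6,-.1,0])
K,rk=fit({"scene":[((-.035,.05,t+.15),(195,95)),((-.035,-.05,t+.15),(325,150)),((.035,-.05,t+.15),(405,117)),((.035,.05,t+.15),(275,70)),((-.035,-.05,t),(320,385)),((-.035,.05,t),(195,330)),((.035,-.05,t),(397,350))],
 "side":[((.035,-.05,t+.15),(345,80)),((.035,.05,t+.15),(500,97)),((-.035,.05,t+.15),(540,55)),((-.035,-.05,t+.15),(385,40)),((.035,-.05,t),(358,300)),((.035,.05,t),(503,318)),((-.035,.05,t),(540,268))]},[.6,-.1,0])
print("board",B.round(4),rb); print("block",K.round(4),rk)
# bar near-left top corner & near face; side crop
c=cs["side"]
def tb(P): 
    d=P[:2]-B[:2]; a=B[2]; return (np.cos(a)*d[0]+np.sin(a)*d[1],-np.sin(a)*d[0]+np.cos(a)*d[1])
for u in [(527,485),(90,412),(503,520),(283,480)]: print(u,np.round(tb(back(c,np.array(u)/4+off["side"],.039)[0]),4), "beam z:",np.round(tb(back(c,np.array(u)/4+off["side"],.044)[0]),4))
c=cs["scene"]
for u in [(410,175),(620,248)]: print("bar foot",np.round(tb(back(c,np.array(u)/4+off["scene"],.014)[0]),4))
k=tb(np.r_[K[:2],0]); print("block in board",np.round(k,4),K[2]-B[2])
E
python3 fit.py
```

```text
board [ 0.6014 -0.0475  0.095 ] [-0.8 -1.8  0.1 -3.8 -1.2 -1.3 -0.6 -0.4  1.2 -0.6 -1.5  0.6 -0.3 -1.
 -1.2 -0.5]
block [ 0.4823 -0.0716  0.0825] [-1.4 -1.3 -0.  -2.3  0.8 -2.9 -0.3 -3.1 -1.1  0.9 -2.2 -0.3 -0.3 -0.9
 -2.3 -1.  -0.6 -0.8 -1.1 -1.3 -1.  -1.5 -1.6  0.2  0.5  1.1  0.1  0.4]
(527, 485) [0.1092 0.1128] beam z: [0.1162 0.1151]
(90, 412) [ 0.1053 -0.1339] beam z: [ 0.1123 -0.1294]
(503, 520) [0.1407 0.1105] beam z: [0.1474 0.1128]
(283, 480) [ 0.1372 -0.0076] beam z: [ 0.1439 -0.0042]
bar foot [0.1083 0.0809]
bar foot [ 0.1137 -0.0826]
block in board [-0.1208 -0.0127] -0.012560772750827773
```

```bash
python3 - <<'E'
from h import *
a=imaging.capture("scene");b=imaging.capture("side")
print("green foot",back(a,[[207,293],[243,301],[257,288]],0).round(3).tolist(),back(b,[[346,276],[384,276]],0).round(3).tolist())
print("purple foot",back(a,[[277,405],[334,404]],0).round(3).tolist(), back(b,[[235,238],[245,242],[270,228]],0).round(3).tolist())
print("eraser",back(a,[[370,315]],.02).round(3))
E
```

```text
green foot [[0.279, 0.143, 0.0], [0.321, 0.057, 0.0], [0.384, 0.088, 0.0]] [[0.371, 0.074, 0.0], [0.336, 0.167, 0.0]]
purple foot [[0.147, -0.285, -0.0], [0.224, -0.348, 0.0]] [[0.252, -0.322, 0.0], [0.269, -0.279, 0.0], [0.142, -0.256, 0.0]]
eraser [[ 0.471 -0.2    0.02 ]]
```

move_arm([
  {"x":0.25,"y":0.25,"z":0.05,"rz":-0.1,"hand":0.54},
  {"x":0.5,"y":0.5,"z":0.1,"rz":-0.2,"hand":0.54},
  {"x":0.75,"y":0.75,"z":0.15,"rz":-0.3,"hand":0.54},
  {"x":1,"y":1,"z":0.15,"rz":-0.345,"hand":0.54},
  {"x":1,"y":1,"z":0.15,"rz":-0.345,"hand":0.54},
])

```text
schema error: expected keys x, y, z, rx, ry, rz, hand
```

move_arm([
  {"x":0,"y":0.25,"hand":0.54},
  {"x":0,"y":0.5,"hand":0.54},
  {"x":0,"y":0.75,"hand":0.54},
  {"x":0,"y":1,"hand":0.54},
  {"x":0,"y":1,"hand":0.54},
])

```text
schema error: expected keys x, y, z, rx, ry, rz, hand
```

move_arm([
  {"x":0.0,"y":0.25,"hand":0.54},
  {"x":0.05,"y":0.5,"hand":0.54},
  {"x":0.1,"y":0.75,"hand":0.54},
  {"x":0.15,"y":1,"hand":0.54},
  {"x":0.15,"y":1,"hand":0.54},
])

```text
schema error: expected keys x, y, z, rx, ry, rz, hand
```

All seven keys are needed in each row.

move_arm([
  {"x":0.25,"y":0.25,"z":0.05,"rx":0,"ry":0,"rz":-0.1,"hand":0.54},
  {"x":0.5,"y":0.5,"z":0.1,"rx":0,"ry":0,"rz":-0.2,"hand":0.54},
  {"x":0.75,"y":0.75,"z":0.15,"rx":0,"ry":0,"rz":-0.3,"hand":0.54},
  {"x":1,"y":1,"z":0.15,"rx":0,"ry":0,"rz":-0.345,"hand":0.54},
  {"x":1,"y":1,"z":0.15,"rx":0,"ry":0,"rz":-0.345,"hand":0.54},
])

```text
time_s: 1.3
tcp_pos: [0.388, -0.4513, 0.2504]
eef_rot: [0.999, 0.051, 0.002, -0.001]
wrist_force: [0.5, 0.5, -0.2]
gripper_width: 0.612
finger_force: 0.0
```

move_arm([
  {"x":0,"y":0.25,"z":0,"rx":0,"ry":0,"rz":0,"hand":0.54},
  {"x":0,"y":0.5,"z":0,"rx":0,"ry":0,"rz":0,"hand":0.54},
  {"x":0,"y":0.75,"z":0,"rx":0,"ry":0,"rz":0,"hand":0.54},
  {"x":0,"y":1,"z":0,"rx":0,"ry":0,"rz":0,"hand":0.54},
  {"x":0,"y":1,"z":0,"rx":0,"ry":0,"rz":0,"hand":0.54},
])

```text
time_s: 1.8
tcp_pos: [0.3825, -0.302, 0.2495]
eef_rot: [0.999, 0.05, -0.0, -0.001]
wrist_force: [0.5, -0.3, -0.9]
gripper_width: 0.539
finger_force: 0.0
```

move_arm([
  {"x":0,"y":0.25,"z":0,"rx":0,"ry":0,"rz":0,"hand":0.54},
  {"x":0.05,"y":0.5,"z":0,"rx":0,"ry":0,"rz":0,"hand":0.54},
  {"x":0.1,"y":0.75,"z":0,"rx":0,"ry":0,"rz":0,"hand":0.54},
  {"x":0.15,"y":1,"z":0,"rx":0,"ry":0,"rz":0,"hand":0.54},
  {"x":0.15,"y":1,"z":0,"rx":0,"ry":0,"rz":0,"hand":0.54},
])

```text
time_s: 2.3
tcp_pos: [0.4057, -0.1528, 0.2498]
eef_rot: [0.999, 0.051, 0.001, -0.0]
wrist_force: [-0.8, -0.1, -0.8]
gripper_width: 0.539
finger_force: 0.0
```

move_arm([
  {"x":0.03,"y":0.25,"z":0,"rx":0,"ry":0,"rz":0,"hand":0.54},
  {"x":0.07,"y":0.52,"z":0,"rx":0,"ry":0,"rz":0,"hand":0.54},
  {"x":0.07,"y":0.52,"z":-0.2,"rx":0,"ry":0,"rz":0,"hand":0.54},
  {"x":0.07,"y":0.52,"z":-0.4,"rx":0,"ry":0,"rz":0,"hand":0.54},
  {"x":0.07,"y":0.52,"z":-0.6,"rx":0,"ry":0,"rz":0,"hand":0.54},
  {"x":0.07,"y":0.52,"z":-0.72,"rx":0,"ry":0,"rz":0,"hand":0.54},
  {"x":0.07,"y":0.52,"z":-0.72,"rx":0,"ry":0,"rz":0,"hand":0.54},
  {"x":0.07,"y":0.52,"z":-0.72,"rx":0,"ry":0,"rz":0,"hand":0.54},
])

```text
time_s: 3.1
tcp_pos: [0.4153, -0.0797, 0.1415]
eef_rot: [0.999, 0.047, -0.0, -0.0]
wrist_force: [0.6, 1.4, -0.4]
gripper_width: 0.539
finger_force: 0.0
```

```bash
python3 - <<'E'
from h import *
print(robot.sense()["tcp_pos"],robot.sense()["q"].round(2))
o=[cv2.resize(imaging.capture(n)["frame"][y:y+170,x:x+200],None,fx=2,fy=3.0*2/3) for n,x,y in(("scene",240,180),("side",165,180))]
cv2.imwrite("pics/p1.png",np.hstack(o))
E
```

```text
[ 0.41526824 -0.0796692   0.14148243] [ 0.76  0.25 -0.71  2.16  0.23  0.8  -1.57]
```

View pics/p1.png

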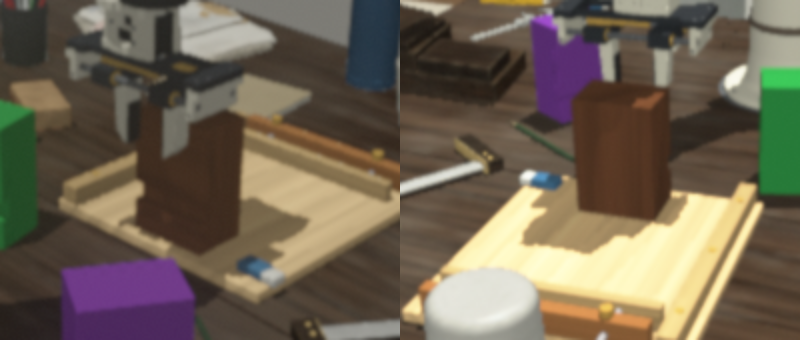

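Both fingers are behind the block's upper part, centred (left crop 150,130). Pushing now.

move_arm([
  {"x":0.04,"y":0.004,"z":0,"rx":0,"ry":0,"rz":0,"hand":0.54},
  {"x":0.08,"y":0.007,"z":0,"rx":0,"ry":0,"rz":0,"hand":0.54},
  {"x":0.11,"y":0.01,"z":0,"rx":0,"ry":0,"rz":0,"hand":0.54},
  {"x":0.14,"y":0.012,"z":0,"rx":0,"ry":0,"rz":0,"hand":0.54},
  {"x":0.17,"y":0.015,"z":0,"rx":0,"ry":0,"rz":0,"hand":0.54},
  {"x":0.2,"y":0.018,"z":0,"rx":0,"ry":0,"rz":0,"hand":0.54},
  {"x":0.23,"y":0.02,"z":0,"rx":0,"ry":0,"rz":0,"hand":0.54},
  {"x":0.26,"y":0.022,"z":0,"rx":0,"ry":0,"rz":0,"hand":0.54},
])

```text
time_s: 4.0
tcp_pos: [0.4543, -0.0758, 0.1412]
eef_rot: [0.999, 0.047, -0.0, -0.0]
wrist_force: [-1.6, -0.3, 1.8]
gripper_width: 0.535
finger_force: 1.0
```

```bash
python3 - <<'E'
from h import *
s=robot.sense(); print(s["tcp_pos"],s["wrist_force"])
c=imaging.capture("side"); cv2.imwrite("pics/p2.png",cv2.resize(c["frame"][180:350,165:365],None,fx=2,fy=2))
E
```

```text
[ 0.45427904 -0.07582637  0.14117641] [-1.58304817 -0.31423584  1.82531793]
```

View pics/p2.png

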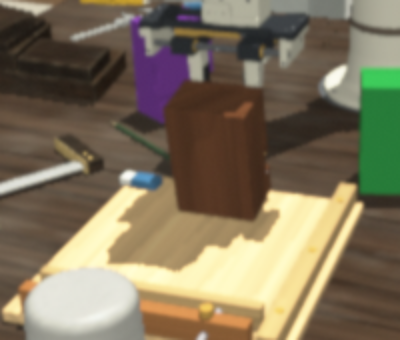

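The block is tilting in place: its foot stays at (215,215) and the top has moved forward. Continuing past the balance point.

move_arm([
  {"x":0.04,"y":0.003,"z":0,"rx":0,"ry":0,"rz":0,"hand":0.54},
  {"x":0.08,"y":0.007,"z":0,"rx":0,"ry":0,"rz":0,"hand":0.54},
  {"x":0.12,"y":0.01,"z":0,"rx":0,"ry":0,"rz":0,"hand":0.54},
  {"x":0.16,"y":0.013,"z":0,"rx":0,"ry":0,"rz":0,"hand":0.54},
  {"x":0.2,"y":0.017,"z":0,"rx":0,"ry":0,"rz":0,"hand":0.54},
  {"x":0.24,"y":0.02,"z":0,"rx":0,"ry":0,"rz":0,"hand":0.54},
  {"x":0.28,"y":0.023,"z":0,"rx":0,"ry":0,"rz":0,"hand":0.54},
  {"x":0.3,"y":0.025,"z":0,"rx":0,"ry":0,"rz":0,"hand":0.54},
  {"x":0.3,"y":0.025,"z":0,"rx":0,"ry":0,"rz":0,"hand":0.54},
  {"x":0.3,"y":0.025,"z":0,"rx":0,"ry":0,"rz":0,"hand":0.54},
  {"x":0.3,"y":0.025,"z":0,"rx":0,"ry":0,"rz":0,"hand":0.54},
  {"x":0.3,"y":0.025,"z":0,"rx":0,"ry":0,"rz":0,"hand":0.54},
])

```text
time_s: 5.25
tcp_pos: [0.4987, -0.0722, 0.1412]
eef_rot: [0.999, 0.047, -0.0, 0.0]
wrist_force: [-0.3, -0.9, -0.6]
gripper_width: 0.541
finger_force: 0.0
```

```bash
python3 - <<'E'
from h import *
s=robot.sense(); print(s["tcp_pos"],s["wrist_force"])
o=[cv2.resize(imaging.capture(n)["frame"][y:y+150,x:x+200],None,fx=4,fy=4)[:, :] for n,x,y in(("scene",250,195),("side",165,210))]
o=[cv2.resize(i,(400,300)) for i in o]
cv2.imwrite("pics/p3.png",cv2.resize(o[1],(800,600)))
cv2.imwrite("pics/p3b.png",cv2.resize(o[0],(800,600)))
E
```

```text
[ 0.4986627  -0.07224326  0.14123057] [-0.34900489 -0.8681701  -0.57726805]
```

View pics/p3.png

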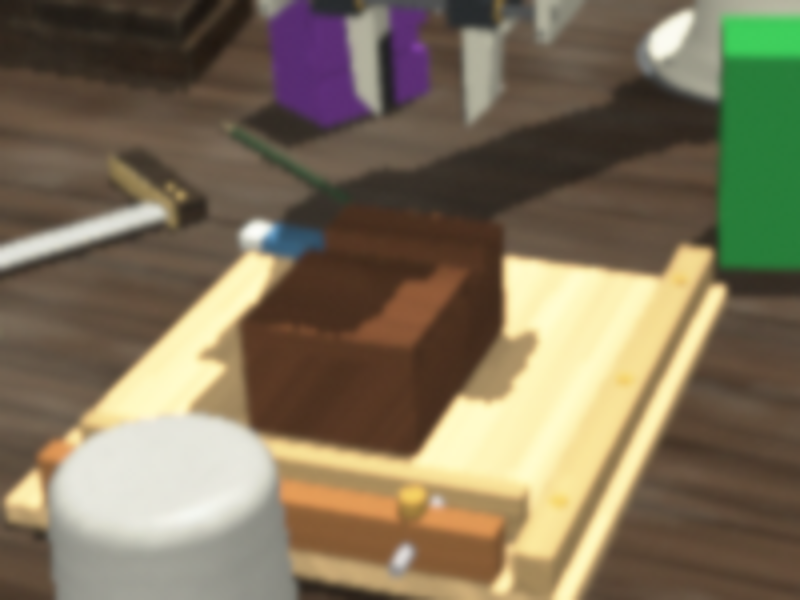

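Toppled, groove on top (groove at about crop 410,225). Now fitting its lying pose.

```bash
python3 - <<'E'
from h import *
c=imaging.capture("side")
P=back(c,np.array([(243,328),(415,345),(505,222),(342,205)])/4+(165,210),.084)
Q=back(c,np.array([(250,432),(415,452)])/4+(165,210),.014)
P=np.r_[P,Q]; a=.095; d=P[:,:2]-(.6014,-.0475)
print(P.round(3)); print((d@np.array([[np.cos(a),-np.sin(a)],[np.sin(a),np.cos(a)]])).round(4))
E
```

```text
[[ 0.679 -0.096  0.084]
 [ 0.663 -0.003  0.084]
 [ 0.516 -0.015  0.084]
 [ 0.529 -0.116  0.084]
 [ 0.673 -0.102  0.014]
 [ 0.659 -0.008  0.014]]
[[ 0.0723 -0.0558]
 [ 0.0653  0.0388]
 [-0.0818  0.04  ]
 [-0.0783 -0.0614]
 [ 0.0659 -0.061 ]
 [ 0.0608  0.0336]]
```

move_arm([
  {"x":-0.12,"y":0.02,"z":0,"rx":0,"ry":0,"rz":0,"hand":0.54},
  {"x":-0.12,"y":0.02,"z":-0.15,"rx":0,"ry":0,"rz":0,"hand":0.54},
  {"x":-0.12,"y":0.02,"z":-0.3,"rx":0,"ry":0,"rz":0,"hand":0.54},
  {"x":-0.12,"y":0.02,"z":-0.45,"rx":0,"ry":0,"rz":0,"hand":0.54},
  {"x":-0.12,"y":0.02,"z":-0.6,"rx":0,"ry":0,"rz":0,"hand":0.54},
  {"x":-0.12,"y":0.02,"z":-0.7,"rx":0,"ry":0,"rz":0,"hand":0.54},
  {"x":-0.12,"y":0.02,"z":-0.73,"rx":0,"ry":0,"rz":0,"hand":0.54},
  {"x":-0.12,"y":0.02,"z":-0.73,"rx":0,"ry":0,"rz":0,"hand":0.54},
  {"x":-0.12,"y":0.02,"z":-0.73,"rx":0,"ry":0,"rz":0,"hand":0.54},
])

```text
time_s: 6.3
tcp_pos: [0.4817, -0.0691, 0.0324]
eef_rot: [0.999, 0.047, 0.001, 0.0]
wrist_force: [-0.1, -0.3, 0.2]
gripper_width: 0.537
finger_force: 0.0
```

move_arm([
  {"x":0.05,"y":0.005,"z":0,"rx":0,"ry":0,"rz":0,"hand":0.54},
  {"x":0.1,"y":0.01,"z":0,"rx":0,"ry":0,"rz":0,"hand":0.54},
  {"x":0.13,"y":0.012,"z":0,"rx":0,"ry":0,"rz":0,"hand":0.54},
  {"x":0.16,"y":0.015,"z":0,"rx":0,"ry":0,"rz":0,"hand":0.54},
  {"x":0.18,"y":0.017,"z":0,"rx":0,"ry":0,"rz":0,"hand":0.54},
  {"x":0.2,"y":0.019,"z":0,"rx":0,"ry":0,"rz":0,"hand":0.54},
  {"x":0.22,"y":0.021,"z":0,"rx":0,"ry":0,"rz":0,"hand":0.54},
  {"x":0.24,"y":0.023,"z":0,"rx":0,"ry":0,"rz":0,"hand":0.54},
  {"x":0.26,"y":0.025,"z":0,"rx":0,"ry":0,"rz":0,"hand":0.54},
  {"x":0.28,"y":0.027,"z":0,"rx":0,"ry":0,"rz":0,"hand":0.54},
  {"x":0.3,"y":0.029,"z":0,"rx":0,"ry":0,"rz":0,"hand":0.54},
  {"x":0.32,"y":0.031,"z":0,"rx":0,"ry":0,"rz":0,"hand":0.54},
])

```text
time_s: 7.5
tcp_pos: [0.526, -0.065, 0.0311]
eef_rot: [0.999, 0.047, -0.003, 0.0]
wrist_force: [-8.4, -0.1, 6.7]
gripper_width: 0.537
finger_force: 3.8
```

move_arm([
  {"x":0,"y":0,"z":0.01,"rx":0,"ry":0,"rz":0,"hand":0.54},
  {"x":0.015,"y":0.001,"z":0.02,"rx":0,"ry":0,"rz":0,"hand":0.54},
  {"x":0.03,"y":0.003,"z":0.02,"rx":0,"ry":0,"rz":0,"hand":0.54},
  {"x":0.045,"y":0.004,"z":0.02,"rx":0,"ry":0,"rz":0,"hand":0.54},
  {"x":0.06,"y":0.006,"z":0.02,"rx":0,"ry":0,"rz":0,"hand":0.54},
])

```text
time_s: 8.0
tcp_pos: [0.538, -0.0636, 0.0346]
eef_rot: [0.999, 0.047, -0.0, -0.0]
wrist_force: [-2.4, -0.4, -2.0]
gripper_width: 0.539
finger_force: 1.4
```

move_arm([
  {"x":0.012,"y":0.001,"z":0,"rx":0,"ry":0,"rz":0,"hand":0.54},
  {"x":0.024,"y":0.002,"z":0,"rx":0,"ry":0,"rz":0,"hand":0.54},
  {"x":0.036,"y":0.003,"z":0,"rx":0,"ry":0,"rz":0,"hand":0.54},
  {"x":0.048,"y":0.005,"z":0,"rx":0,"ry":0,"rz":0,"hand":0.54},
  {"x":0.06,"y":0.006,"z":0,"rx":0,"ry":0,"rz":0,"hand":0.54},
])

```text
time_s: 8.5
tcp_pos: [0.5428, -0.0632, 0.0345]
eef_rot: [0.999, 0.047, -0.004, 0.001]
wrist_force: [-19.4, -0.7, 15.7]
gripper_width: 0.541
finger_force: 9.5
```

```bash
cat > lay.py <<'E'
from h import *
import sys
c=imaging.capture("side"); cv2.imwrite(f"pics/{sys.argv[1]}.png",cv2.resize(c["frame"][230:360,165:340],None,fx=4,fy=4,interpolation=cv2.INTER_CUBIC))
E
python3 lay.py p4
```

```text
(no output)
```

View pics/p4.png

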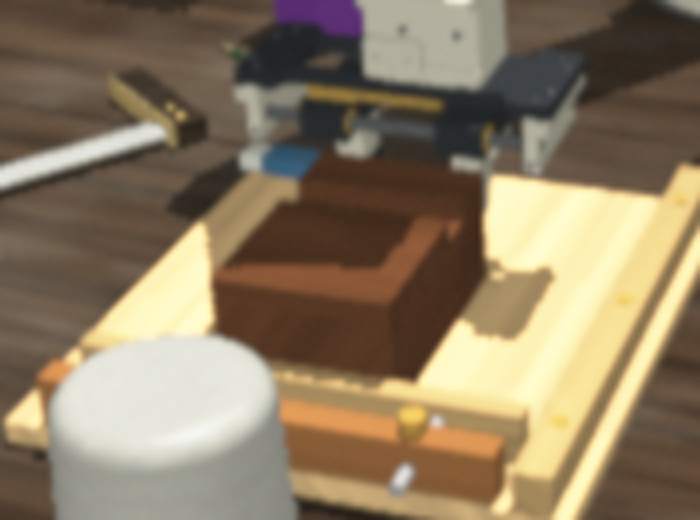

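Near the bar, but part of the push is jamming downward (Fz 16 N). I'll ease back and raise the tip to remove the vertical component.

move_arm([
  {"x":-0.015,"y":-0.001,"z":0.01,"rx":0,"ry":0,"rz":0,"hand":0.54},
  {"x":-0.015,"y":-0.001,"z":0.025,"rx":0,"ry":0,"rz":0,"hand":0.54},
  {"x":-0.015,"y":-0.001,"z":0.03,"rx":0,"ry":0,"rz":0,"hand":0.54},
  {"x":-0.015,"y":-0.001,"z":0.03,"rx":0,"ry":0,"rz":0,"hand":0.54},
])

```text
time_s: 8.95
tcp_pos: [0.5433, -0.0626, 0.0388]
eef_rot: [0.999, 0.047, -0.001, -0.0]
wrist_force: [-5.4, 0.4, -2.8]
gripper_width: 0.542
finger_force: 2.7
```

move_arm([
  {"x":0.005,"y":0.0005,"z":0.003,"rx":0,"ry":0,"rz":0,"hand":0.54},
  {"x":0.01,"y":0.001,"z":0.006,"rx":0,"ry":0,"rz":0,"hand":0.54},
])

```text
time_s: 9.15
tcp_pos: [0.5434, -0.0625, 0.0392]
eef_rot: [0.999, 0.047, -0.003, -0.0]
wrist_force: [-8.1, 1.5, -1.8]
gripper_width: 0.537
finger_force: 4.2
```

move_arm([
  {"x":0.005,"y":0.0005,"z":0.003,"rx":0,"ry":0,"rz":0,"hand":0.54},
  {"x":0.01,"y":0.001,"z":0.006,"rx":0,"ry":0,"rz":0,"hand":0.54},
  {"x":0.01,"y":0.001,"z":0.006,"rx":0,"ry":0,"rz":0,"hand":0.54},
])

```text
time_s: 9.45
tcp_pos: [0.5435, -0.0624, 0.0395]
eef_rot: [0.999, 0.046, -0.004, -0.0]
wrist_force: [-10.6, 0.8, -3.1]
gripper_width: 0.542
finger_force: 4.9
```

```bash
python3 - <<'E'
from h import *
c=imaging.capture("side"); s=robot.sense(); print(s["tcp_pos"],s["wrist_force"],s["wrist_torque"])
T=np.array([(215,278),(388,298),(485,185),(303,160)])/4+(165,230); Q=np.array([(220,332),(398,378)])/4+(165,230)
P=np.r_[back(c,T,.084),back(c,Q,.014)]; a=.095; R=np.array([[np.cos(a),-np.sin(a)],[np.sin(a),np.cos(a)]])
print(((P[:,:2]-(.6014,-.0475))@R).round(4))
E
```

```text
[ 0.54346857 -0.06245039  0.03951793] [-9.72912436  0.31415329 -2.17101561] [ 0.15158669  2.25346712 -0.23797444]
[[ 0.1045 -0.0565]
 [ 0.0998  0.0371]
 [-0.028   0.0458]
 [-0.03   -0.0657]
 [ 0.0516 -0.0859]
 [ 0.0686  0.0268]]
```

move_arm([
  {"x":0.006,"y":0.0005,"z":0.003,"rx":0,"ry":0,"rz":0,"hand":0.54},
  {"x":0.012,"y":0.001,"z":0.005,"rx":0,"ry":0,"rz":0,"hand":0.54},
  {"x":0.018,"y":0.0015,"z":0.008,"rx":0,"ry":0,"rz":0,"hand":0.54},
  {"x":0.018,"y":0.0015,"z":0.008,"rx":0,"ry":0,"rz":0,"hand":0.54},
])

```text
time_s: 9.9
tcp_pos: [0.5435, -0.0624, 0.0398]
eef_rot: [0.999, 0.046, -0.007, -0.0]
wrist_force: [-13.9, 1.0, -2.0]
gripper_width: 0.538
finger_force: 7.1
```

move_arm([
  {"x":0.005,"y":0.0005,"z":0.002,"rx":0,"ry":0,"rz":0,"hand":0.54},
  {"x":0.006,"y":0.0005,"z":0.002,"rx":0,"ry":0,"rz":0,"hand":0.54},
  {"x":0.006,"y":0.0005,"z":0.002,"rx":0,"ry":0,"rz":0,"hand":0.54},
  {"x":0.006,"y":0.0005,"z":0.002,"rx":0,"ry":0,"rz":0,"hand":0.54},
  {"x":0.006,"y":0.0005,"z":0.002,"rx":0,"ry":0,"rz":0,"hand":0.54},
  {"x":0.006,"y":0.0005,"z":0.002,"rx":0,"ry":0,"rz":0,"hand":0.54},
  {"x":0.006,"y":0.0005,"z":0.002,"rx":0,"ry":0,"rz":0,"hand":0.54},
  {"x":0.006,"y":0.0005,"z":0.002,"rx":0,"ry":0,"rz":0,"hand":0.54},
  {"x":0.006,"y":0.0005,"z":0.002,"rx":0,"ry":0,"rz":0,"hand":0.54},
  {"x":0.006,"y":0.0005,"z":0.002,"rx":0,"ry":0,"rz":0,"hand":0.54},
  {"x":0.006,"y":0.0005,"z":0.002,"rx":0,"ry":0,"rz":0,"hand":0.54},
  {"x":0.006,"y":0.0005,"z":0.002,"rx":0,"ry":0,"rz":0,"hand":0.54},
])

```text
time_s: 11.1
tcp_pos: [0.5436, -0.0624, 0.0399]
eef_rot: [0.999, 0.046, -0.007, -0.0]
wrist_force: [-16.8, 0.3, -2.2]
gripper_width: 0.54
finger_force: 7.8
```

move_arm([
  {"x":-0.03,"y":-0.003,"z":0,"rx":0,"ry":0,"rz":0,"hand":0.54},
  {"x":-0.06,"y":-0.006,"z":0,"rx":0,"ry":0,"rz":0,"hand":0.54},
  {"x":-0.15,"y":-0.015,"z":0,"rx":0,"ry":0,"rz":0,"hand":0.54},
  {"x":-0.3,"y":-0.03,"z":0,"rx":0,"ry":0,"rz":0,"hand":0.54},
  {"x":-0.4,"y":-0.1,"z":0.2,"rx":0,"ry":0,"rz":0,"hand":0.6},
  {"x":-0.4,"y":-0.2,"z":0.45,"rx":0,"ry":0,"rz":0,"hand":0.65},
  {"x":-0.3,"y":-0.4,"z":0.7,"rx":0,"ry":0,"rz":-0.15,"hand":0.7},
  {"x":-0.1,"y":-0.6,"z":0.9,"rx":0,"ry":0,"rz":-0.3,"hand":0.7},
  {"x":0.1,"y":-0.8,"z":0.9,"rx":0,"ry":0,"rz":-0.45,"hand":0.7},
  {"x":0.3,"y":-0.8,"z":0.9,"rx":0,"ry":0,"rz":-0.6,"hand":0.7},
  {"x":0.5,"y":-0.8,"z":0.9,"rx":0,"ry":0,"rz":-0.8,"hand":0.7},
  {"x":0.56,"y":-0.8,"z":0.9,"rx":0,"ry":0,"rz":-0.95,"hand":0.7},
  {"x":0.56,"y":-0.8,"z":0.9,"rx":0,"ry":0,"rz":-1,"hand":0.7},
  {"x":0.56,"y":-0.8,"z":0.9,"rx":0,"ry":0,"rz":-1,"hand":0.7},
])

```text
time_s: 12.5
tcp_pos: [0.6378, -0.1821, 0.1789]
eef_rot: [0.941, -0.339, 0.002, -0.0]
wrist_force: [-0.5, 0.0, 0.5]
gripper_width: 0.701
finger_force: 0.0
```

```bash
python3 - <<'E'
from h import *
s=robot.sense(); print(s["q"].round(2))
c=imaging.capture("side"); f=c["frame"]; i=cv2.resize(f[230:360,165:340],None,fx=4,fy=4,interpolation=cv2.INTER_CUBIC)
cv2.imwrite("pics/p5.png",i); 
for t in ("tape_measure","try_square"):
  d=look_for(c,t); print(t,[back(c,x["bbox"][:2],.015).round(3).tolist() for x in d[:2]])
E
```

```text
[ 0.55  0.57 -0.45  1.56  0.27  1.06 -2.23]
tape_measure [[[0.42, 0.355, 0.015]], [[0.678, -0.311, 0.015]]]
try_square [[[0.469, -0.351, 0.015]]]
```

View pics/p5.png

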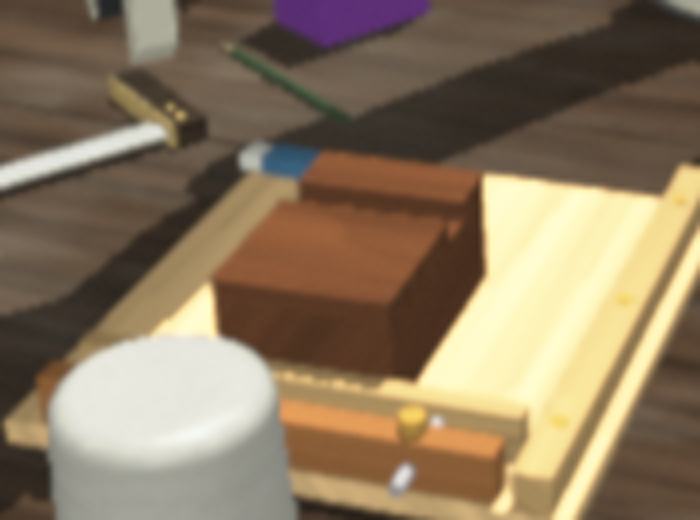

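The block is against the bar (bar top edge at crop 300–520, 370–405 meets the block end) and the tool is clear. Joint 7 only has room the other way, so I'll turn by +135° in three moves.

move_arm([
  {"x":0,"y":0,"z":0,"rx":0,"ry":0,"rz":0.18,"hand":0.7},
  {"x":0,"y":0,"z":0,"rx":0,"ry":0,"rz":0.36,"hand":0.7},
  {"x":0,"y":0,"z":0,"rx":0,"ry":0,"rz":0.54,"hand":0.7},
  {"x":0,"y":0,"z":0,"rx":0,"ry":0,"rz":0.72,"hand":0.7},
  {"x":0,"y":0,"z":0,"rx":0,"ry":0,"rz":0.9,"hand":0.7},
  {"x":0,"y":0,"z":0,"rx":0,"ry":0,"rz":1,"hand":0.7},
])

```text
time_s: 13.25
tcp_pos: [0.6355, -0.1828, 0.178]
eef_rot: [0.999, 0.05, 0.001, 0.0]
wrist_force: [0.5, 0.9, 0.4]
gripper_width: 0.7
finger_force: 0.0
```

move_arm([
  {"x":0,"y":0,"z":0,"rx":0,"ry":0,"rz":0.18,"hand":0.7},
  {"x":0,"y":0,"z":0,"rx":0,"ry":0,"rz":0.36,"hand":0.7},
  {"x":0,"y":0,"z":0,"rx":0,"ry":0,"rz":0.54,"hand":0.7},
  {"x":0,"y":0,"z":0,"rx":0,"ry":0,"rz":0.72,"hand":0.7},
  {"x":0,"y":0,"z":0,"rx":0,"ry":0,"rz":0.9,"hand":0.7},
  {"x":0,"y":0,"z":0,"rx":0,"ry":0,"rz":1,"hand":0.7},
])

```text
time_s: 13.85
tcp_pos: [0.6354, -0.1829, 0.178]
eef_rot: [0.904, 0.428, 0.0, 0.0]
wrist_force: [-0.6, 0.2, 0.5]
gripper_width: 0.704
finger_force: 0.0
```

move_arm([
  {"x":0,"y":0,"z":0,"rx":0,"ry":0,"rz":0.18,"hand":0.7},
  {"x":0,"y":0,"z":0,"rx":0,"ry":0,"rz":0.36,"hand":0.7},
  {"x":0,"y":0,"z":0,"rx":0,"ry":0,"rz":0.54,"hand":0.7},
  {"x":0,"y":0,"z":0,"rx":0,"ry":0,"rz":0.72,"hand":0.7},
  {"x":0,"y":0,"z":0,"rx":0,"ry":0,"rz":0.9,"hand":0.7},
  {"x":0,"y":0,"z":0,"rx":0,"ry":0,"rz":1,"hand":0.7},
  {"x":0,"y":0,"z":0,"rx":0,"ry":0,"rz":1,"hand":0.7},
  {"x":0,"y":0,"z":0,"rx":0,"ry":0,"rz":1,"hand":0.7},
])

```text
time_s: 14.65
tcp_pos: [0.6353, -0.1828, 0.1778]
eef_rot: [0.674, 0.739, 0.0, 0.0]
wrist_force: [0.2, -0.8, -0.2]
gripper_width: 0.704
finger_force: 0.0
```

```bash
python3 -c "
from h import *
s=robot.sense(); q=s['eef_rot']; print(s['q'].round(2),s['tcp_pos'],2*np.arctan2(q[1],q[0]),q,s['wrist_force'],s['wrist_torque'])"
```

```text
[ 0.86  0.73 -0.96  1.55  0.63  1.19 -0.12] [ 0.63534144 -0.18276024  0.17777984] 1.662165098697789 [6.74076475e-01 7.38661478e-01 1.78732785e-04 3.08564718e-04] [ 0.22876602 -0.83419219 -0.16295533] [-0.01533885 -0.06308147  0.00039221]
```

move_arm([
  {"x":0.05,"y":0.05,"z":-0.2,"rx":0,"ry":0,"rz":0,"hand":0.7},
  {"x":0.05,"y":0.05,"z":-0.4,"rx":0,"ry":0,"rz":0,"hand":0.7},
  {"x":0.05,"y":0.05,"z":-0.6,"rx":0,"ry":0,"rz":0,"hand":0.7},
  {"x":0.05,"y":0.05,"z":-0.75,"rx":0,"ry":0,"rz":0,"hand":0.7},
  {"x":0.05,"y":0.05,"z":-0.88,"rx":0,"ry":0,"rz":0,"hand":0.7},
  {"x":0.05,"y":0.05,"z":-0.93,"rx":0,"ry":0,"rz":0,"hand":0.7},
  {"x":0.04,"y":0.12,"z":-0.93,"rx":0,"ry":0,"rz":0,"hand":0.7},
  {"x":0.03,"y":0.2,"z":-0.93,"rx":0,"ry":0,"rz":0,"hand":0.7},
  {"x":0.025,"y":0.28,"z":-0.93,"rx":0,"ry":0,"rz":0,"hand":0.7},
  {"x":0.02,"y":0.34,"z":-0.93,"rx":0,"ry":0,"rz":0,"hand":0.7},
  {"x":0.018,"y":0.38,"z":-0.93,"rx":0,"ry":0,"rz":0,"hand":0.7},
  {"x":0.018,"y":0.38,"z":-0.93,"rx":0,"ry":0,"rz":0,"hand":0.7},
])

```text
time_s: 15.85
tcp_pos: [0.6383, -0.1235, 0.0387]
eef_rot: [0.672, 0.74, 0.0, 0.0]
wrist_force: [-0.6, 0.5, -0.0]
gripper_width: 0.701
finger_force: 0.0
```

move_arm([
  {"x":-0.001,"y":0.015,"z":0,"rx":0,"ry":0,"rz":0,"hand":0.7},
  {"x":-0.003,"y":0.03,"z":0,"rx":0,"ry":0,"rz":0,"hand":0.7},
  {"x":-0.004,"y":0.045,"z":0,"rx":0,"ry":0,"rz":0,"hand":0.7},
  {"x":-0.005,"y":0.06,"z":0,"rx":0,"ry":0,"rz":0,"hand":0.7},
  {"x":-0.007,"y":0.075,"z":0,"rx":0,"ry":0,"rz":0,"hand":0.7},
  {"x":-0.008,"y":0.09,"z":0,"rx":0,"ry":0,"rz":0,"hand":0.7},
  {"x":-0.009,"y":0.1,"z":0,"rx":0,"ry":0,"rz":0,"hand":0.7},
  {"x":-0.01,"y":0.11,"z":0,"rx":0,"ry":0,"rz":0,"hand":0.7},
])

```text
time_s: 16.65
tcp_pos: [0.6364, -0.1087, 0.0379]
eef_rot: [0.673, 0.739, -0.0, -0.0]
wrist_force: [-0.5, -3.5, -0.4]
gripper_width: 0.698
finger_force: 1.7
```

move_arm([
  {"x":-0.002,"y":0.025,"z":0.001,"rx":0,"ry":0,"rz":0,"hand":0.7},
  {"x":-0.005,"y":0.05,"z":0.002,"rx":0,"ry":0,"rz":0,"hand":0.7},
  {"x":-0.007,"y":0.075,"z":0.003,"rx":0,"ry":0,"rz":0,"hand":0.7},
  {"x":-0.009,"y":0.1,"z":0.004,"rx":0,"ry":0,"rz":0,"hand":0.7},
  {"x":-0.011,"y":0.125,"z":0.005,"rx":0,"ry":0,"rz":0,"hand":0.7},
  {"x":-0.014,"y":0.15,"z":0.005,"rx":0,"ry":0,"rz":0,"hand":0.7},
  {"x":-0.016,"y":0.175,"z":0.005,"rx":0,"ry":0,"rz":0,"hand":0.7},
  {"x":-0.018,"y":0.2,"z":0.005,"rx":0,"ry":0,"rz":0,"hand":0.7},
])

```text
time_s: 17.45
tcp_pos: [0.6337, -0.0785, 0.0388]
eef_rot: [0.673, 0.739, -0.0, -0.0]
wrist_force: [0.9, -3.2, -2.7]
gripper_width: 0.702
finger_force: 1.3
```

move_arm([
  {"x":-0.002,"y":0.025,"z":0,"rx":0,"ry":0,"rz":0,"hand":0.7},
  {"x":-0.005,"y":0.05,"z":0,"rx":0,"ry":0,"rz":0,"hand":0.7},
  {"x":-0.007,"y":0.075,"z":0,"rx":0,"ry":0,"rz":0,"hand":0.7},
  {"x":-0.009,"y":0.1,"z":0,"rx":0,"ry":0,"rz":0,"hand":0.7},
  {"x":-0.011,"y":0.125,"z":0,"rx":0,"ry":0,"rz":0,"hand":0.7},
  {"x":-0.014,"y":0.15,"z":0,"rx":0,"ry":0,"rz":0,"hand":0.7},
  {"x":-0.016,"y":0.175,"z":0,"rx":0,"ry":0,"rz":0,"hand":0.7},
  {"x":-0.018,"y":0.2,"z":0,"rx":0,"ry":0,"rz":0,"hand":0.7},
  {"x":-0.02,"y":0.22,"z":0,"rx":0,"ry":0,"rz":0,"hand":0.7},
  {"x":-0.02,"y":0.22,"z":0,"rx":0,"ry":0,"rz":0,"hand":0.7},
])

```text
time_s: 18.45
tcp_pos: [0.6307, -0.0446, 0.0389]
eef_rot: [0.673, 0.74, 0.0, -0.0]
wrist_force: [-0.7, -1.2, -0.6]
gripper_width: 0.698
finger_force: 0.3
```

```bash
python3 lay.py p6
```

```text
(no output)
```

View pics/p6.png

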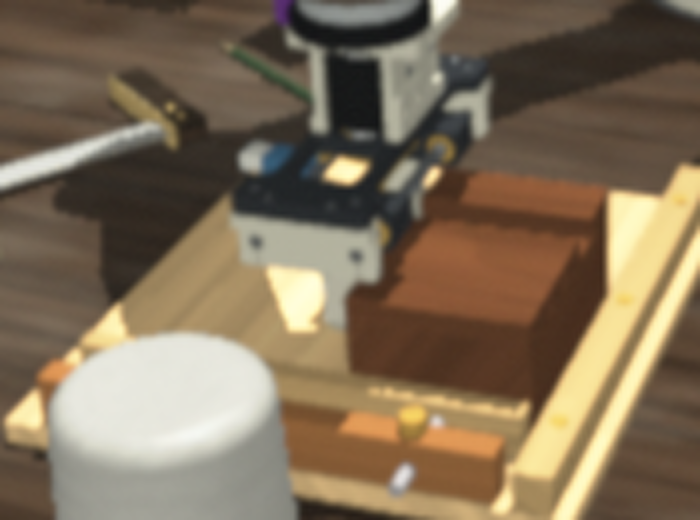

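The block is square to the bar, with its left edge (crop 530–605) close to the rail. Now approaching slowly.

move_arm([
  {"x":-0.001,"y":0.012,"z":0,"rx":0,"ry":0,"rz":0,"hand":0.7},
  {"x":-0.002,"y":0.024,"z":0,"rx":0,"ry":0,"rz":0,"hand":0.7},
  {"x":-0.003,"y":0.036,"z":0,"rx":0,"ry":0,"rz":0,"hand":0.7},
  {"x":-0.004,"y":0.048,"z":0,"rx":0,"ry":0,"rz":0,"hand":0.7},
])

```text
time_s: 18.9
tcp_pos: [0.6305, -0.0393, 0.039]
eef_rot: [0.673, 0.739, -0.0, 0.0]
wrist_force: [0.9, -4.9, 1.4]
gripper_width: 0.7
finger_force: 2.4
```

move_arm([
  {"x":-0.001,"y":0.012,"z":0,"rx":0,"ry":0,"rz":0,"hand":0.7},
  {"x":-0.002,"y":0.02,"z":0,"rx":0,"ry":0,"rz":0,"hand":0.7},
])

```text
time_s: 19.1
tcp_pos: [0.6302, -0.0364, 0.039]
eef_rot: [0.673, 0.739, -0.0, 0.001]
wrist_force: [-0.0, -8.8, 2.7]
gripper_width: 0.702
finger_force: 3.9
```

move_arm([
  {"x":-0.0005,"y":0.005,"z":0.005,"rx":0,"ry":0,"rz":0,"hand":0.7},
  {"x":-0.001,"y":0.01,"z":0.008,"rx":0,"ry":0,"rz":0,"hand":0.7},
])

```text
time_s: 19.3
tcp_pos: [0.6298, -0.036, 0.0397]
eef_rot: [0.674, 0.739, -0.001, 0.001]
wrist_force: [1.5, -7.4, -1.5]
gripper_width: 0.699
finger_force: 4.0
```

move_arm([
  {"x":-0.0005,"y":0.006,"z":0.001,"rx":0,"ry":0,"rz":0,"hand":0.7},
  {"x":-0.001,"y":0.012,"z":0.002,"rx":0,"ry":0,"rz":0,"hand":0.7},
  {"x":-0.001,"y":0.012,"z":0.002,"rx":0,"ry":0,"rz":0,"hand":0.7},
])

```text
time_s: 19.6
tcp_pos: [0.6295, -0.036, 0.0398]
eef_rot: [0.675, 0.738, -0.002, 0.001]
wrist_force: [0.3, -9.4, -0.6]
gripper_width: 0.698
finger_force: 4.9
```

move_arm([
  {"x":-0.0005,"y":0.007,"z":0.001,"rx":0,"ry":0,"rz":0,"hand":0.7},
  {"x":-0.001,"y":0.014,"z":0.002,"rx":0,"ry":0,"rz":0,"hand":0.7},
  {"x":-0.0015,"y":0.02,"z":0.003,"rx":0,"ry":0,"rz":0,"hand":0.7},
  {"x":-0.0015,"y":0.02,"z":0.003,"rx":0,"ry":0,"rz":0,"hand":0.7},
])

```text
time_s: 20.0
tcp_pos: [0.6292, -0.0358, 0.0401]
eef_rot: [0.675, 0.737, -0.003, 0.002]
wrist_force: [-0.2, -13.7, 0.9]
gripper_width: 0.695
finger_force: 7.0
```

move_arm([
  {"x":0,"y":0.005,"z":0.001,"rx":0,"ry":0,"rz":0,"hand":0.7},
  {"x":0,"y":0.006,"z":0.001,"rx":0,"ry":0,"rz":0,"hand":0.7},
  {"x":0,"y":0.006,"z":0.001,"rx":0,"ry":0,"rz":0,"hand":0.7},
  {"x":0,"y":0.006,"z":0.001,"rx":0,"ry":0,"rz":0,"hand":0.7},
  {"x":0,"y":0.006,"z":0.001,"rx":0,"ry":0,"rz":0,"hand":0.7},
  {"x":0,"y":0.006,"z":0.001,"rx":0,"ry":0,"rz":0,"hand":0.7},
  {"x":0,"y":0.006,"z":0.001,"rx":0,"ry":0,"rz":0,"hand":0.7},
  {"x":0,"y":0.006,"z":0.001,"rx":0,"ry":0,"rz":0,"hand":0.7},
  {"x":0,"y":0.006,"z":0.001,"rx":0,"ry":0,"rz":0,"hand":0.7},
  {"x":0,"y":0.006,"z":0.001,"rx":0,"ry":0,"rz":0,"hand":0.7},
  {"x":0,"y":0.006,"z":0.001,"rx":0,"ry":0,"rz":0,"hand":0.7},
  {"x":0,"y":0.006,"z":0.001,"rx":0,"ry":0,"rz":0,"hand":0.7},
])

```text
time_s: 21.2
tcp_pos: [0.6292, -0.0356, 0.0403]
eef_rot: [0.676, 0.737, -0.004, 0.002]
wrist_force: [-1.2, -15.5, 1.0]
gripper_width: 0.7
finger_force: 7.7
```

Pressed home at the rail with about 15 N for 1 s. The tool drifted about 0.5 mm in x, so I'll back off and check by touch that the end still rests on the bar.

move_arm([
  {"x":0,"y":-0.03,"z":0,"rx":0,"ry":0,"rz":0,"hand":0.7},
  {"x":0.003,"y":-0.06,"z":0,"rx":0,"ry":0,"rz":0,"hand":0.7},
  {"x":0.01,"y":-0.15,"z":0,"rx":0,"ry":0,"rz":0,"hand":0.7},
  {"x":0.02,"y":-0.3,"z":0.05,"rx":0,"ry":0,"rz":0,"hand":0.7},
  {"x":0.02,"y":-0.4,"z":0.3,"rx":0,"ry":0,"rz":0,"hand":0.7},
  {"x":0,"y":-0.4,"z":0.55,"rx":0,"ry":0,"rz":0,"hand":0.7},
  {"x":-0.1,"y":-0.4,"z":0.8,"rx":0,"ry":0,"rz":-0.15,"hand":0.6},
  {"x":-0.3,"y":-0.3,"z":0.95,"rx":0,"ry":0,"rz":-0.3,"hand":0.54},
  {"x":-0.5,"y":-0.15,"z":0.95,"rx":0,"ry":0,"rz":-0.45,"hand":0.54},
  {"x":-0.7,"y":0,"z":0.95,"rx":0,"ry":0,"rz":-0.6,"hand":0.54},
  {"x":-0.9,"y":0.15,"z":0.95,"rx":0,"ry":0,"rz":-0.75,"hand":0.54},
  {"x":-1,"y":0.3,"z":0.95,"rx":0,"ry":0,"rz":-0.9,"hand":0.54},
  {"x":-1,"y":0.3,"z":0.95,"rx":0,"ry":0,"rz":-1,"hand":0.54},
])

```text
time_s: 22.5
tcp_pos: [0.4767, 0.021, 0.1837]
eef_rot: [0.904, 0.427, -0.0, -0.0]
wrist_force: [-0.4, -0.0, 0.4]
gripper_width: 0.539
finger_force: 0.0
```

move_arm([
  {"x":0,"y":0,"z":0,"rx":0,"ry":0,"rz":-0.18,"hand":0.54},
  {"x":0,"y":0,"z":0,"rx":0,"ry":0,"rz":-0.36,"hand":0.54},
  {"x":0,"y":0,"z":0,"rx":0,"ry":0,"rz":-0.54,"hand":0.54},
  {"x":0,"y":0,"z":0,"rx":0,"ry":0,"rz":-0.72,"hand":0.54},
  {"x":0,"y":0,"z":0,"rx":0,"ry":0,"rz":-0.9,"hand":0.54},
  {"x":0,"y":0,"z":0,"rx":0,"ry":0,"rz":-1,"hand":0.54},
  {"x":0,"y":0,"z":0,"rx":0,"ry":0,"rz":-1,"hand":0.54},
  {"x":0,"y":0,"z":0,"rx":0,"ry":0,"rz":-1,"hand":0.54},
])

```text
time_s: 23.3
tcp_pos: [0.4793, 0.0174, 0.1834]
eef_rot: [0.999, 0.049, 0.0, -0.0]
wrist_force: [-0.5, 0.5, 0.2]
gripper_width: 0.533
finger_force: 0.0
```

```bash
python3 -c "
from h import *
s=robot.sense(); q=s['eef_rot']; print(s['q'].round(2),s['tcp_pos'],2*np.arctan2(q[1],q[0]),s['wrist_force'],s['wrist_torque'])"
```

```text
[ 0.58  0.31 -0.78  2.    0.27  0.94 -1.81] [0.47927625 0.01742286 0.18340645] 0.09763701483232363 [-0.54303973  0.46376448  0.18168649] [ 0.06248734  0.0324975  -0.03302325]
```

move_arm([
  {"x":0,"y":0,"z":-0.2,"rx":0,"ry":0,"rz":-0.006,"hand":0.54},
  {"x":0,"y":0,"z":-0.4,"rx":0,"ry":0,"rz":-0.006,"hand":0.54},
  {"x":0,"y":0,"z":-0.6,"rx":0,"ry":0,"rz":-0.006,"hand":0.54},
  {"x":0,"y":0,"z":-0.8,"rx":0,"ry":0,"rz":-0.006,"hand":0.54},
  {"x":0,"y":0,"z":-0.92,"rx":0,"ry":0,"rz":-0.006,"hand":0.54},
  {"x":0.1,"y":0.01,"z":-0.955,"rx":0,"ry":0,"rz":-0.006,"hand":0.54},
  {"x":0.2,"y":0.02,"z":-0.955,"rx":0,"ry":0,"rz":-0.006,"hand":0.54},
  {"x":0.26,"y":0.025,"z":-0.955,"rx":0,"ry":0,"rz":-0.006,"hand":0.54},
  {"x":0.3,"y":0.029,"z":-0.955,"rx":0,"ry":0,"rz":-0.006,"hand":0.54},
  {"x":0.32,"y":0.031,"z":-0.955,"rx":0,"ry":0,"rz":-0.006,"hand":0.54},
  {"x":0.32,"y":0.031,"z":-0.955,"rx":0,"ry":0,"rz":-0.006,"hand":0.54},
])

```text
time_s: 24.4
tcp_pos: [0.5275, 0.0213, 0.0403]
eef_rot: [0.999, 0.045, 0.0, -0.0]
wrist_force: [0.4, 0.4, -1.5]
gripper_width: 0.542
finger_force: 0.0
```

move_arm([
  {"x":0.01,"y":0.001,"z":0,"rx":0,"ry":0,"rz":0,"hand":0.54},
  {"x":0.02,"y":0.002,"z":0,"rx":0,"ry":0,"rz":0,"hand":0.54},
  {"x":0.03,"y":0.003,"z":0,"rx":0,"ry":0,"rz":0,"hand":0.54},
  {"x":0.037,"y":0.004,"z":0,"rx":0,"ry":0,"rz":0,"hand":0.54},
  {"x":0.043,"y":0.004,"z":0,"rx":0,"ry":0,"rz":0,"hand":0.54},
])

```text
time_s: 24.9
tcp_pos: [0.5339, 0.0219, 0.0402]
eef_rot: [0.999, 0.045, 0.0, 0.0]
wrist_force: [-0.1, -0.4, 0.9]
gripper_width: 0.54
finger_force: 0.0
```

move_arm([
  {"x":0.004,"y":0,"z":0,"rx":0,"ry":0,"rz":0,"hand":0.54},
  {"x":0.008,"y":0,"z":0,"rx":0,"ry":0,"rz":0,"hand":0.54},
])

```text
time_s: 25.1
tcp_pos: [0.5349, 0.0219, 0.0401]
eef_rot: [0.999, 0.045, -0.0, 0.0]
wrist_force: [-0.9, 0.0, 1.1]
gripper_width: 0.538
finger_force: 1.2
```

move_arm([
  {"x":0.005,"y":0,"z":0.002,"rx":0,"ry":0,"rz":0,"hand":0.54},
  {"x":0.01,"y":0.001,"z":0.004,"rx":0,"ry":0,"rz":0,"hand":0.54},
  {"x":0.01,"y":0.001,"z":0.004,"rx":0,"ry":0,"rz":0,"hand":0.54},
])

```text
time_s: 25.4
tcp_pos: [0.5354, 0.0214, 0.0402]
eef_rot: [0.999, 0.044, -0.001, 0.0]
wrist_force: [-3.1, -1.7, -0.7]
gripper_width: 0.539
finger_force: 1.5
```

move_arm([
  {"x":0.006,"y":0,"z":0.002,"rx":0,"ry":0,"rz":0,"hand":0.54},
  {"x":0.012,"y":0.001,"z":0.004,"rx":0,"ry":0,"rz":0,"hand":0.54},
  {"x":0.012,"y":0.001,"z":0.004,"rx":0,"ry":0,"rz":0,"hand":0.54},
])

```text
time_s: 25.7
tcp_pos: [0.5365, 0.0216, 0.0407]
eef_rot: [0.999, 0.044, -0.002, 0.0]
wrist_force: [-5.9, -1.2, -1.7]
gripper_width: 0.539
finger_force: 2.8
```

move_arm([
  {"x":0.006,"y":0,"z":0.002,"rx":0,"ry":0,"rz":0,"hand":0.54},
  {"x":0.012,"y":0.001,"z":0.004,"rx":0,"ry":0,"rz":0,"hand":0.54},
  {"x":0.012,"y":0.001,"z":0.004,"rx":0,"ry":0,"rz":0,"hand":0.54},
])

```text
time_s: 26.0
tcp_pos: [0.5365, 0.0216, 0.0408]
eef_rot: [0.999, 0.044, -0.003, 0.001]
wrist_force: [-9.5, -2.2, 0.0]
gripper_width: 0.538
finger_force: 4.7
```

move_arm([
  {"x":0.006,"y":0,"z":0.002,"rx":0,"ry":0,"rz":0,"hand":0.54},
  {"x":0.01,"y":0.001,"z":0.004,"rx":0,"ry":0,"rz":0,"hand":0.54},
  {"x":0.01,"y":0.001,"z":0.004,"rx":0,"ry":0,"rz":0,"hand":0.54},
])

```text
time_s: 26.3
tcp_pos: [0.5365, 0.0217, 0.041]
eef_rot: [0.999, 0.044, -0.005, 0.001]
wrist_force: [-11.9, -1.3, 1.0]
gripper_width: 0.541
finger_force: 6.1
```

move_arm([
  {"x":0.003,"y":0.001,"z":0.001,"rx":0,"ry":0,"rz":0,"hand":0.54},
  {"x":0.003,"y":0.001,"z":0.001,"rx":0,"ry":0,"rz":0,"hand":0.54},
  {"x":0.003,"y":0.001,"z":0.001,"rx":0,"ry":0,"rz":0,"hand":0.54},
  {"x":0.003,"y":0.001,"z":0.001,"rx":0,"ry":0,"rz":0,"hand":0.54},
  {"x":-0.03,"y":0,"z":0,"rx":0,"ry":0,"rz":0,"hand":0.54},
  {"x":-0.06,"y":-0.005,"z":0,"rx":0,"ry":0,"rz":0,"hand":0.54},
  {"x":-0.15,"y":-0.015,"z":0,"rx":0,"ry":0,"rz":0,"hand":0.54},
  {"x":-0.3,"y":-0.03,"z":0.05,"rx":0,"ry":0,"rz":0,"hand":0.54},
  {"x":-0.35,"y":-0.035,"z":0.3,"rx":0,"ry":0,"rz":0,"hand":0.54},
  {"x":-0.35,"y":-0.035,"z":0.6,"rx":0,"ry":0,"rz":0,"hand":0.54},
  {"x":-0.35,"y":-0.035,"z":0.9,"rx":0,"ry":0,"rz":0,"hand":0.54},
  {"x":-0.35,"y":-0.035,"z":0.95,"rx":0,"ry":0,"rz":0,"hand":0.54},
])

```text
time_s: 27.5
tcp_pos: [0.494, 0.0183, 0.191]
eef_rot: [0.999, 0.045, 0.006, 0.001]
wrist_force: [1.2, -0.7, 0.8]
gripper_width: 0.536
finger_force: 0.0
```

```bash
python3 - <<'E'
from h import *
c=imaging.capture("side"); s=robot.sense(); print(s["tcp_pos"],s["wrist_force"])
old=cv2.imread("pics/side0.png")
d=outline_of(c,"block")
for x in d[:3]: print(np.round(x["bbox"]),round(x["confidence"],2))
# edges check: bar/beam/rail region unchanged vs first picture
for n,(y0,y1,x0,x1) in {"beam":(325,360,238,292),"rail":(275,350,300,350)}.items():
    a=cv2.cvtColor(old[y0:y1,x0:x1],6).astype(np.float32);b=cv2.cvtColor(c["frame"][y0:y1,x0:x1],6).astype(np.float32)
    print(n,cv2.phaseCorrelate(a,b,cv2.createHanningWindow(a.shape[::-1],5)),abs(a-b).mean())
r=d[0]["region"].astype(np.uint8); h=cv2.approxPolyDP(max(cv2.findContours(r,0,2)[0],key=cv2.contourArea),3,True)[:,0]
a=.094; R=np.array([[np.cos(a),-np.sin(a)],[np.sin(a),np.cos(a)]])
for p in h: print(p,[((back(c,p,z)[0,:2]-(.6014,-.0475))@R).round(3).tolist() for z in (.084,.014)])
E
```

```text
[0.49322608 0.01773985 0.18976597] [ 0.13226339  0.12520017 -0.36394996]
[251. 212.  40.  59.] 0.82
[286. 304.  69.  65.] 0.75
[365. 246.  44.  62.] 0.66
beam ((0.045720267095379796, -0.023067346746358908), 0.925319101339505) 18.190475
rail ((0.10343193363970116, 1.0962004688714018), 0.4019850835164388) 17.201517
[258 183] [[-0.67, -0.278], [-0.881, -0.366]]
[231 190] [[-0.572, -0.338], [-0.77, -0.434]]
[233 230] [[-0.247, -0.183], [-0.4, -0.258]]
[245 239] [[-0.198, -0.127], [-0.345, -0.194]]
[271 230] [[-0.273, -0.082], [-0.43, -0.143]]
[270 199] [[-0.517, -0.175], [-0.707, -0.25]]
```

```bash
python3 -c "
from station import order
print(order.close_job())"
```

```text
the job is handed in; nothing more can be done
None
```

The block was toppled groove-up, pressed against the bar at about 15–17 N for about a second, then slid to the rail and pressed there at about 15 N; one extra push of about 12 N on its end then closed a gap of about 1 mm that had opened at the bar, and I handed the job in at about 27.5 s without re-checking the rail contact or being told a verdict.

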